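# Lock the guard bar of a dorm book rack with its drop pin

## Task

Swing the guard bar of the book rack shut across the books, so that its slotted tongue lies between the two ears of the latch fork, then take the steel pin out of the wooden block and thread it down through the upper ear, the tongue and the lower ear until its flange sits fully home on the fork. Feel your way in gently, never forcing the pin, and let go; leave the mug, the apple, the bottle and the phone where they are.

Things in the scene. Friction and masses are not known exactly. Their poses are not given: they have to be found in the camera images.
- rack: White steel book rack fixed to the desk, 290 x 340 mm, with books lying in it (their top 114 mm above the desk; nothing on the rack is over 185 mm). Origin on the desk under the middle of the closed guard bar; x points from the bar to the books, y along the closed bar to its hinge post (axis at x 0, y +130 mm, top 120 mm high), z up. The latch fork is at y -130 mm.
- fork_mark (a point): Middle setting of the latch fork: a point fixed on the rack (rack x 0, y -130, z 120 mm: the height of the upper ear's top face). The fork is bolted on a slotted plate, so the real hole axis of both ears stands up to 4 mm off this mark in the rack's x and up to 10 mm in the rack's y, differently each time and not measured. The fork stands firm up to some 40 N sideways.
- fork_low (a point): Same mark at the top of the lower ear (z 74 mm). The white fork has two level ears, 44 (x) x 40 (y) x 8 mm, each with an upright 11 mm hole in its middle, one straight above the other: upper ear 112 to 120 mm, lower ear 66 to 74 mm above the desk. A column on the books' side, 22 to 36 mm behind the hole axis, joins them.
- bar (a joint): Angle of the guard bar about its upright hinge post: 0 is shut, in line with the rack's y, with the slot under the fork mark; grows as the bar swings out away from the books (rad); range -0.012 to 1.2. It stays where it is left (a stiff hinge: about 1.3 N at the tongue moves it), so a tapered pin can draw it into line.
- bar_fin (a point): On the guard bar, the middle of its upright flat grip fin, 150 mm from the hinge axis, 130 mm above the desk. The fin is 14 mm thick across the bar, 32 mm long along the bar (the point's y), its top 152 mm high; the bar below it is 12 mm thick, 85 to 101 mm high.
- slot (a point): Middle of the slot in the bar's tongue, 260 mm from the hinge axis, on the tongue's top face, 96 mm high. The tongue is a 32 x 50 x 6 mm steel plate; the upright through-slot is 16 mm wide across the bar and 36 mm long along it.
- block: Wooden block fixed to the desk, 70 x 70 x 90 mm, with an upright 16 mm hole, 80 mm deep, in the middle of its top, in which the pin stands. Origin at the centre of its underside.
- pin: Steel lock pin, about 0.12 kg, upright. Origin at the centre of the underside of its flange (26 mm across, 5 mm thick; it rests on the block's top, 90 mm high). Below it a 10 mm shank, 70 mm long, the last 7 mm tapering to a 7 mm nose; above it a flat grip plate, 14 mm thick (pin x), 30 mm wide (pin y), from 5 to 50 mm above the origin. z points up. Its yaw in the block varies.
- pin_tip (a point): Centre of the pin's nose, 70 mm below the pin's origin on its axis.
- mug: White mug, 80 mm across, 90 mm high; bystander. Origin under its centre.
- apple: Red apple, 74 mm across, 68 mm high; bystander. Origin under its centre.
- bottle: Clear drinking bottle, 64 mm across, 190 mm high; bystander. Origin under its centre.
- phone: Black phone lying flat, 75 x 150 x 9 mm; bystander. Origin under its centre.
Things that resemble listed ones, but are neither listed nor needed, are in the scene too. Of the things shaped like the pin, the steel one is meant.

How it is judged:
By the outcome, as a careful person would: the job done as asked, in the order asked, and still so for the second after the job is handed in, with the robot touching nothing.
It also fails if it takes over 72 s, if anything falls off the work surface, if the arm or the gripper's body presses on something with over 40 N, if the wrist force passes 120 N, or if a joint passes its speed limit or range.

## Robot

A 6-joint arm with a two-finger parallel gripper is mounted at the origin on the work surface. World frame = base frame: x ahead of the robot, y to its left, z up, the work surface at z = 0. Lengths are in m, angles in degrees, forces in N, time in s.
With the tool pointing down it reaches from about 0.35 to 0.875 m from the base axis. Payload 4.2 kg.
Tool frame: the origin (TCP) lies on the centre line of the jaws, within the pads' length; the fingertips stand tip_reach ahead of it and the grasp point (between the pads) is the TCP (tip_reach is the distance from the TCP to the fingertips, in m); z points along the fingers, y is the line along which they close (so a half turn about z gives the same grasp; the last joint's range is limited). The gripper opens to 87 mm and grips with 3 to 60 N. Pads are 19 mm wide; open, the fingers measure 117 mm over their backs; the gripper's body (75 mm by 190 mm) begins 51 mm behind the grasp point.
Start: joints at [-54.339, 22.042, 0.453, 0, -68.411, -14.817], TCP at [0.222, -0.584, 0.242] pointing down, gripper open.
Joint ranges: [-179.83, 179.83], [-69.29, 118.12], [-61.27, 80.66], [-181.25, 117.63], [-171.15, -9.14], [-177.46, 177.46]. Speed limits (degrees/s): [159.86, 159.86, 180, 180, 180, 180].

## Interface

Orientations are given as a 3x3 rotation matrix whose columns are the frame's x, y, z axes.
In Python, from station import sense, capture, finish_job, tip_reach gives the robot as it stands.
- The arm moves only by the tool arm_command, never from a script. Its argument "deltas" is a list of rows, each a list of 7 numbers: the turn, a rotation vector about the tool's x, y, z in rad, then the shift along the tool's x, y, z in cm, then the closure, from -1 (fully open) to 1 (shut), so that 0 is half open. In form: [[rx, ry, rz, dx, dy, dz, hand], ...]. A call has 1 to 8 rows; each row is the pose to reach, as a shift and turn from the pose commanded when the call began, along the tool's axes at that moment; what a row does not reach only later rows make up. A row lasts 1/12 s, in which the tool goes at most 41.7 mm and 7.16 degrees, less where a joint would pass 70% of its speed; a pose out of reach is approached as far as the arm can. A call with a gripper value outside its range is refused whole. The fingers move at their own pace and stop on an object; the grip force is fixed at half the most. Time passes only in rows, so rows that repeat a pose let the fingers close. It gives the time, the measured TCP pose, the force, the opening and the grip force at its end, in the units of the state.
- sense(): the state, without advancing time (a new reading comes with each control period).
- capture(name): name is "scene" or "top"; returns a dict with "pixels" (480x640x3 uint8, blue, green, red), "fovy" (degrees; the focal length in pixels is half the picture's height over the tangent of half this angle, whatever the lens; pixels are square), "cx", "cy" (the principal point, pixels), "rvec" (rotation vector, rad) and "tvec" (3), from world to camera coordinates, as OpenCV has them. Camera axes: x right, y down, z forward; pixel columns grow to the right and rows downward; lengths in m; the calibration is good to about 2 mm. A picture is of the moment at which its call begins. There is no depth.
- finish_job(): hands the job in; it is judged then, once.
The state is a dict: "time_s": time; "joints": joint angles; "joint_velocities": joint speeds; "effort": joint torques, N m; "tcp_pos": TCP position; "ee_rot": TCP orientation; "wrist_force": force on the tool from outside, world axes, zero at the start; "moment": the same for the moment, N m; "gripper_width": opening from 0.0 (shut) to 1.0 (fully open); "gripper_force": force on a finger pad.
Only numpy, scipy, OpenCV 4.12 (cv2) and the standard library are available. Lean on these libraries where they do the work, as an engineer would, in place of code of your own. Each camera call takes 0.05 s, during which the arm holds its last target. There are 200 camera calls.

## Working session

There is one attempt and no reset: what is moved stays moved. The work goes in short steps, Python scripts to look and compute and a tool call to move; the robot and the scene stay as the last step left them, time stands still between calls to the robot, and variables do not carry over. Pictures are saved under pics/ and viewed, at most 10 in all, crops included, and the job is handed in when it is done.

Besides the shell and the picture viewer there is one more tool, called after "Request:" as name(argument=value, ...), one argument or row to a line, values as JSON. arm_command: Moves the arm, as the interface text tells. Its arguments: {"type":"object","properties":{"deltas":{"type":"array"}},"required":["deltas"]}

```bash
mkdir -p pics; ls; python3 - <<'E'
from station import *
import cv2
for n in("scene","top"):
    c=capture(n); cv2.imwrite(f"pics/{n}0.png",c["pixels"]); print(n,c["fovy"],c["cx"],c["cy"],c["rvec"],c["tvec"])
s=sense(); print(s); print(tip_reach)
E
```

```text
pics
scene 57.157721789407894 323.60848567842874 239.70343733905938 [ 2.11200659  0.93563907 -0.41712603] [-0.37084063 -0.14881018  1.38517187]
top 49.07824436495768 321.6902832090398 243.90957337872277 [ 2.1262673  -2.08033441  0.23724446] [0.01957261 0.53305405 1.40911235]
{'time_s': 0.1, 'joints': array([-5.43402281e+01,  2.20872147e+01,  3.90018211e-01, -2.57915553e-02,
       -6.84106408e+01, -1.48187634e+01]), 'joint_velocities': array([ 0.00350098, -0.1193595 ,  0.1186382 ,  0.07506094,  0.11400772,
        0.01184725]), 'effort': array([ 1.47046944e-04, -3.91691709e+01,  1.87934643e+01,  4.23196614e+00,
        1.34732973e-02, -7.73633974e-05]), 'tcp_pos': array([ 0.22223614, -0.58363973,  0.24057513]), 'ee_rot': array([[-9.34630301e-01, -3.55620059e-01, -7.57114682e-04],
       [-3.55620857e-01,  9.34628623e-01,  1.77318935e-03],
       [ 7.70393516e-05,  1.92652227e-03, -9.99998141e-01]]), 'wrist_force': array([-0.53349584,  0.06461537, -0.83622475]), 'moment': array([ 0.02389065, -0.00291319, -0.0059794 ]), 'gripper_force': 0.0, 'gripper_width': 0.9972312915476271}
0.019
```

View pics/scene0.png

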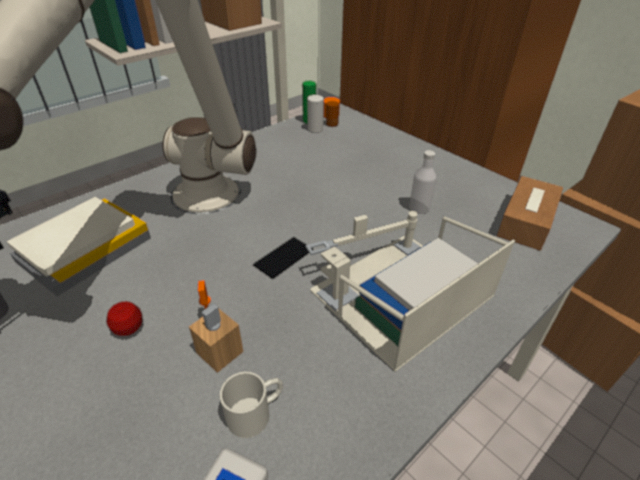

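View pics/top0.png

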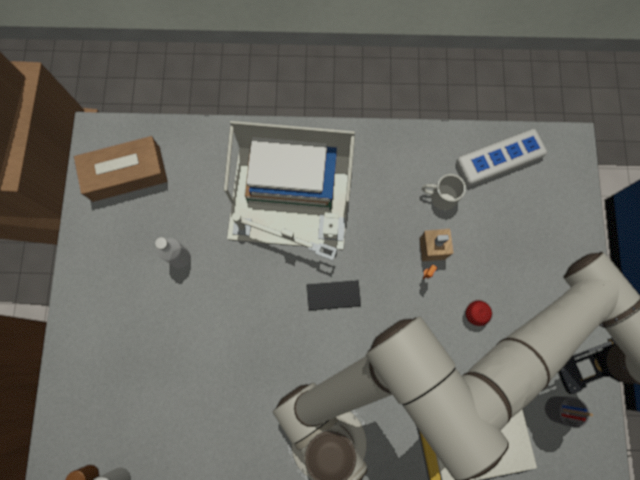

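The top view shows the steel pin (grey plate) at (441,239) in the wooden block. The look-alike is the orange pin at (430,270), which is rejected because the steel one is meant. The fork is at (331,228), the tongue at (325,252), the fin at (288,236) and the hinge post at (238,217). I'll check the choice in one close crop.

```bash
cat > h.py <<'E'
import cv2, numpy as np
from station import *
def cam(n):
    c=capture(n); h,w=c["pixels"].shape[:2]; f=h/2/np.tan(np.radians(c["fovy"])/2)
    c["K"]=np.array([[f,0,c["cx"]],[0,f,c["cy"]],[0,0,1]]); c["R"]=cv2.Rodrigues(np.array(c["rvec"],float))[0]; c["t"]=np.array(c["tvec"],float); return c
def onz(c,u,v,z):
    d=c["R"].T@np.linalg.inv(c["K"])@[u,v,1]; o=-c["R"].T@c["t"]; return o+d*(z-o[2])/d[2]
def proj(c,p):
    return cv2.projectPoints(np.array(p,float).reshape(-1,1,3),np.array(c["rvec"],float),c["t"],c["K"],None)[0][:,0]
def crop(c,x,y,w,h,s):
    return cv2.resize(c["pixels"][y:y+h,x:x+w],None,fx=s,fy=s,interpolation=cv2.INTER_CUBIC)
def tri(c1,p1,c2,p2):
    P=[c["K"]@np.c_[c["R"],c["t"]] for c in(c1,c2)]
    X=cv2.triangulatePoints(P[0],P[1],np.array(p1,float),np.array(p2,float))[:,0]; return X[:3]/X[3]
E
python3 - <<'E'
from h import *
t=cam("top"); s=cam("scene")
a=crop(t,220,200,133,66,6); b=np.hstack([crop(t,410,220,50,66,4.5),crop(s,180,270,70,100,297/100)]); 
b=b[:297]; d=crop(s,295,205,133,66,297/66)[:, :800-b.shape[1]]
h=min(b.shape[0],d.shape[0],200+97)
b=np.hstack([b[:h],d[:h]])
out=np.zeros((600,800,3),np.uint8); a=a[:396,:798]; a=cv2.resize(a,(604,300)); out[:300,:604]=a; out[300:300+h,:b.shape[1]]=b
cv2.imwrite("pics/c1.png",out); print(a.shape,b.shape)
E
```

```text
(300, 604, 3) (297, 800, 3)
```

View pics/c1.png

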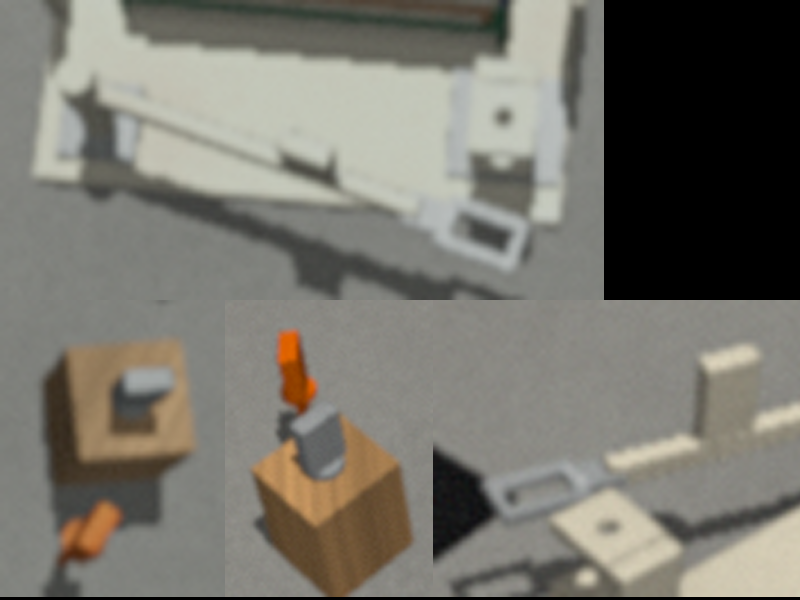

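The crop confirms the choice. The grey steel pin stands in the block, with its plate top near (443,238) in the top view, and the orange look-alike stands beside it. The fork hole is visible at top (330.4,225.1) and scene (333.5,254.8). The bar is open by about 0.2–0.3 rad.

```bash
python3 - <<'E'
from h import *
np.set_printoptions(precision=4,suppress=True)
t=cam("top"); s=cam("scene")
tp=lambda x,y:(220+(x+.5)/4.541-.5,200+(y+.5)/4.545-.5)
sp=lambda x,y:(295+(x-433+.5)/4.5-.5,205+(y-300+.5)/4.5-.5)
# refine dark hole centroids
def dark(c,u,v,r=4):
    g=cv2.cvtColor(c["pixels"],cv2.COLOR_BGR2GRAY).astype(float); u0,v0=int(round(u)),int(round(v))
    p=g[v0-r:v0+r+1,u0-r:u0+r+1]; w=np.clip(np.percentile(p,60)-15-p,0,None); y,x=np.mgrid[-r:r+1,-r:r+1]
    return u0+(w*x).sum()/w.sum(), v0+(w*y).sum()/w.sum()
h1=dark(t,*tp(503,116),3); h2=dark(s,*sp(608,526),3); print("hole px",h1,h2)
def rep(n,a,b,z):
    print(n,"top",onz(t,*a,z)[:2],"scene",onz(s,*b,z)[:2] if b else "", "tri",tri(t,a,s,b) if b else "")
rep("hole",h1,h2,.12)
rep("fin",tp(307,148),sp(730,360),.152)
rep("slot",tp(485,232),sp(540,487),.096)
rep("hinge",tp(80,78),(412,214),.12)
rep("bartip end",tp(516,256),None,.096)
for k,(a,b) in {"bl":((66,46),None),"br":((182,41),None),"fr":((193,156),None),"fl":((80,161),None)}.items():
    print(k,onz(t,410+(a[0]+.5)/4.5-.5,220+(a[1]+.5)/4.5-.5,.09)[:2])
rep("plate",(410+(147+.5)/4.5-.5,220+(80+.5)/4.5-.5),(180+(92.5)/2.97-.5,270+113.5/2.97-.5),.14)
# pixel masks of the plate top: bright grey
b=t["pixels"][230:250,430:456].astype(int); print(b[...,1]); print((b.max(2)-b.min(2)))
E
```

```text
hole px (np.float64(330.4164146868251), np.float64(225.28466522678187)) (np.float64(333.6829896907216), np.float64(254.9958762886598))
hole top [0.5709 0.0087] scene [0.5736 0.0057] tri [0.5715 0.0084 0.117 ]
fin top [0.5411 0.1223] scene [0.5465 0.1184] tri [0.5424 0.1227 0.1474]
slot top [0.5058 0.0179] scene [0.508  0.0187] tri [0.5065 0.0185 0.0949]
hinge top [0.5891 0.2613] scene [0.5939 0.2592] tri [0.5907 0.2625 0.1162]
bartip end top [ 0.4916 -0.0009] scene  tri 
bl [ 0.5717 -0.2505]
br [ 0.5764 -0.3216]
fr [ 0.5046 -0.3259]
fl [ 0.5    -0.2574]
plate top [ 0.5391 -0.2877] scene [ 0.5409 -0.2888] tri [ 0.5395 -0.2881  0.1383]
[[127 126 127 125 123 123 122 124 127 130 133 132 133 130 132 135 136 136
  135 136 137 135 134 131 132 130]
 [125 125 123 121 119 121 122 126 128 129 132 131 128 132 134 136 137 135
  138 140 138 135 132 133 131 131]
 [125 124 122 121 122 120 122 127 130 132 133 131 129 130 135 136 136 135
  139 143 139 135 132 132 132 131]
 [122 122 121 119 121 122 125 129 131 134 132 130 130 132 135 134 132 136
  140 145 139 135 133 133 132 133]
 [124 122 121 119 121 
[... 2683 characters left out ...]
12 32 50 59 64 59 42 19  5
   5  5]
 [54 57 60 56 40 10  2  2  2  3  3  4  2  7 22 37 53 60 63 64 60 45 21  5
   4  4]
 [57 57 58 57 42 13  2  3  3  3  3  3  4 24 43 55 59 63 63 62 61 50 25  7
   5  4]
 [56 58 59 57 45 22  5  1  4  4  2  1 10 34 53 60 64 63 62 62 61 52 29  9
   3  4]
 [58 59 59 59 49 29 16  7  3  3  4  9 23 37 53 61 63 64 61 61 62 55 37 14
   4  4]
 [59 59 59 59 48 36 26 23 19 15 18 25 33 37 50 59 62 62 60 60 61 56 39 17
   5  5]
 [58 58 59 56 48 36 35 32 31 30 32 36 36 39 48 58 62 61 61 61 63 58 39 15
   5  4]
 [59 59 60 56 48 38 36 35 36 36 38 39 38 38 50 58 61 60 60 61 63 59 44 18
   5  5]
 [59 59 60 56 51 45 42 44 45 45 46 46 44 45 53 59 61 60 61 62 62 61 48 21
   5  5]]
```

```bash
cat >> h.py <<'E'
def go(x,y,z,yaw,rows=1):
    "delta rows to TCP x,y,z with tool y at yaw deg (mod 180), tool down"
    s=sense(); R=s["ee_rot"]; p=np.array(s["tcp_pos"]); 
    a=np.radians(yaw); ty=np.array([np.cos(a),np.sin(a),0])
    if ty@R[:,1]<0: ty=-ty
    tz=np.array([0,0,-1.]); G=np.c_[np.cross(ty,tz),ty,tz]
    r=cv2.Rodrigues(R.T@G)[0][:,0]; d=R.T@(np.array([x,y,z])-p)*100
    print("t",round(s["time_s"],2),"tcp",p.round(4),"F",np.round(s["wrist_force"],1),"w",round(s["gripper_width"],3),"| rot",r.round(4),"cm",d.round(2))
E
python3 - <<'E'
from h import *
t=cam("top")
b=t["pixels"][230:250,430:456].astype(int); m=((b[...,1]>138)&(np.ptp(b,2)<20)).astype(np.uint8)
y,x=np.nonzero(m); pts=np.array([onz(t,430+u,230+v,.14)[:2] for u,v in zip(x,y)]); print(pts.mean(0)); 
print(cv2.minAreaRect((pts*1000).astype(np.float32))); w,V=np.linalg.eigh(np.cov(pts.T)); print(np.degrees(np.arctan2(V[1],V[0])),w**.5)
go(.5415,.121,.25,161)
E
```

```text
[ 0.5403226  -0.28910149]
((540.1588134765625, -289.6037902832031), (10.895569801330566, 26.636966705322266), 1.276164174079895)
[-173.70929192   96.29070808] [0.00350745 0.00772819]
t 0.35 tcp [ 0.2224 -0.5839  0.2413] F [ 0.1 -0.1  0.5] w 0.998 | rot [ 5.000e-04  2.000e-04 -8.754e-01] cm [-54.91  54.53  -0.84]
```

Request:
arm_command(
  deltas=[
    [0, 0, -0.1, -4, 4, 0, 0.4],
    [0, 0, -0.2, -7, 7, 0, 0.4],
    [0, 0, -0.3, -10, 10, 0, 0.4],
    [0, 0, -0.4, -13, 13, 0, 0.4],
    [0, 0, -0.5, -16, 16, 0, 0.4],
    [0, 0, -0.6, -19, 19, 0, 0.4],
    [0, 0, -0.7, -22, 22, 0, 0.4],
    [0, 0, -0.8, -25, 25, 0, 0.4],
  ],
)

```text
time_s: 1.02
tcp_pos: [0.3591, -0.2781, 0.2419]
ee_rot: [[-0.392, -0.92, 0.001], [-0.92, 0.392, -0.0], [-0.0, -0.001, -1.0]]
wrist_force: [0.9, -0.2, 0.0]
gripper_width: 0.475
gripper_force: 0.0
```

```bash
python3 -c "
from h import *
go(.5415,.121,.25,161)"
```

```text
t 1.02 tcp [ 0.3591 -0.2781  0.2419] F [ 0.9 -0.2  0. ] w 0.475 | rot [-0.0009  0.     -0.0708] cm [-43.86  -1.15  -0.81]
```

Request:
arm_command(
  deltas=[
    [0, 0, -0.08, -4, 0, 0, 0.4],
    [0, 0, -0.08, -8, 0, 0, 0.4],
    [0, 0, -0.08, -12, 0, 0, 0.4],
    [0, 0, -0.08, -16, 0, 0, 0.4],
    [0, 0, -0.08, -20, -0.5, 0, 0.4],
    [0, 0, -0.08, -24, -0.5, 0, 0.4],
    [0, 0, -0.08, -28, -1, 0, 0.4],
    [0, 0, -0.08, -32, -1, 0, 0.4],
  ],
)

```text
time_s: 1.68
tcp_pos: [0.4956, 0.012, 0.2419]
ee_rot: [[-0.321, -0.947, 0.001], [-0.947, 0.321, 0.0], [-0.0, -0.001, -1.0]]
wrist_force: [1.0, -0.7, -0.1]
gripper_width: 0.299
gripper_force: 0.0
```

Request:
arm_command(
  deltas=[
    [0, 0, 0, -4, 0, 0, 0.4],
    [0, 0, 0, -7, 0, 0, 0.4],
    [0, 0, 0, -9.5, 0, 0, 0.4],
    [0, 0, 0, -10, 0, 0, 0.4],
    [0, 0, 0, -10, 0, 0, 0.4],
  ],
)

```text
time_s: 2.1
tcp_pos: [0.5271, 0.1061, 0.2412]
ee_rot: [[-0.319, -0.948, -0.0], [-0.948, 0.319, -0.0], [0.0, 0.0, -1.0]]
wrist_force: [-0.3, 0.5, -0.2]
gripper_width: 0.298
gripper_force: 0.0
```

```bash
python3 - <<'E'
from h import *
go(.5415,.121,.137,161)
t=cam("top"); s=cam("scene")
cv2.imwrite("pics/c2.png",np.hstack([crop(t,200,190,160,120,2.5),crop(s,290,170,160,120,2.5)]))
E
```

```text
t 2.1 tcp [0.5271 0.1061 0.2412] F [-0.3  0.5 -0.2] w 0.298 | rot [ 0.0004 -0.0004  0.007 ] cm [-1.88 -0.9  10.41]
```

View pics/c2.png

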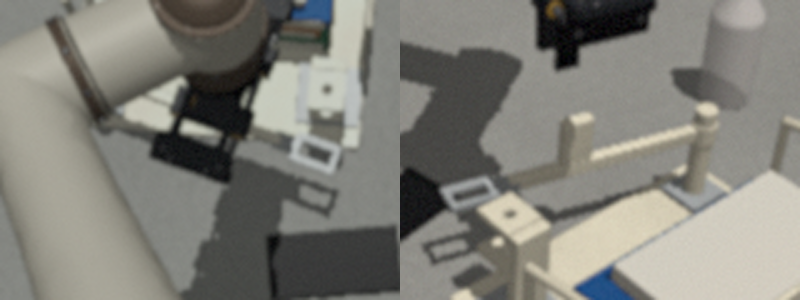

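The gripper is above the fin. Slot, fork hole (top crop 327,89) and fin are all clear. Next I go down over the fin.

Request:
arm_command(
  deltas=[
    [0, 0, 0, -1.9, -0.9, 0, 0.4],
    [0, 0, 0, -1.9, -0.9, 3, 0.4],
    [0, 0, 0, -1.9, -0.9, 5, 0.4],
    [0, 0, 0, -1.9, -0.9, 7, 0.4],
    [0, 0, 0, -1.9, -0.9, 8, 0.4],
    [0, 0, 0, -1.9, -0.9, 8.5, 0.4],
    [0, 0, 0, -1.9, -0.9, 8.5, 0.4],
  ],
)

```text
time_s: 2.78
tcp_pos: [0.541, 0.1187, 0.1561]
ee_rot: [[-0.322, -0.947, -0.001], [-0.947, 0.322, -0.001], [0.001, 0.001, -1.0]]
wrist_force: [0.0, 0.3, 0.5]
gripper_width: 0.304
gripper_force: 0.0
```

```bash
python3 - <<'E'
from h import *
go(.5415,.121,.137,161)
s=cam("scene")
cv2.imwrite("pics/c3.png",crop(s,300,150,120,100,4))
E
```

```text
t 2.78 tcp [0.541  0.1187 0.1561] F [0.  0.3 0.5] w 0.304 | rot [ 0.0009 -0.0012  0.0035] cm [-0.23  0.03  1.91]
```

View pics/c3.png

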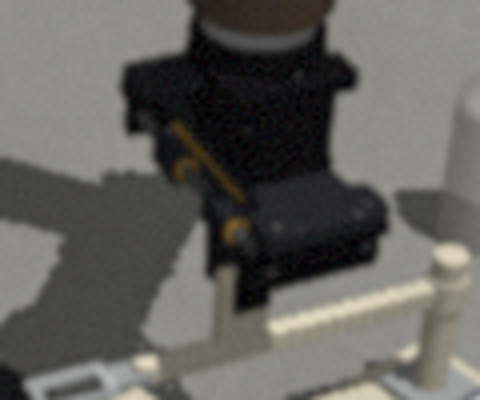

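The fin (at 225,310) is between the fingers with no contact. I go the rest of the way down and close.

Request:
arm_command(
  deltas=[
    [0, 0, 0, -0.2, 0, 1, 0.4],
    [0, 0, 0, -0.2, 0, 1.9, 0.4],
    [0, 0, 0, -0.2, 0, 1.9, 0.4],
    [0, 0, 0, -0.2, 0, 1.9, 0.7],
    [0, 0, 0, -0.2, 0, 1.9, 0.8],
    [0, 0, 0, -0.2, 0, 1.9, 0.9],
    [0, 0, 0, -0.2, 0, 1.9, 0.9],
    [0, 0, 0, -0.2, 0, 1.9, 0.9],
  ],
)

```text
time_s: 3.5
tcp_pos: [0.5424, 0.1218, 0.1379]
ee_rot: [[-0.322, -0.947, 0.001], [-0.947, 0.322, 0.001], [-0.001, -0.001, -1.0]]
wrist_force: [0.9, 0.7, 0.2]
gripper_width: 0.159
gripper_force: 30.0
```

```bash
python3 - <<'E'
from h import *
H=np.array([.590,.262]); s=sense(); p=s["tcp_pos"][:2]; hole=np.array([.5715,.008])
v=p-H; print(np.linalg.norm(v), np.degrees(np.arctan2(v[0],-v[1])),s["gripper_force"],s["gripper_width"])
R=s["ee_rot"]
print("tooly yaw",np.degrees(np.arctan2(R[1,1],R[0,1])))
tgt=np.degrees(np.arctan2(hole[0]-H[0],-(hole[1]-H[1]))); cur=np.degrees(np.arctan2(v[0],-v[1])); print(cur,tgt)
for f in(.125,.25,.375,.5,.625,.75,.875,1):
    a=np.radians((tgt-cur)*f); c,n=np.cos(a),np.sin(a); q=H+np.array([[c,-n],[n,c]])@v
    print(-a.round(3),(R.T@np.r_[q-p,0]*100).round(2))
go(.5415,.121,.137,161)
E
```

```text
0.14802834326029646 -18.77492128755181 29.999233684502542 0.15913946303326076
tooly yaw 161.2340863494746
-18.77492128755181 -4.165761894178513
-0.032 [-0.01 -0.47  0.  ]
-0.064 [-0.03 -0.94  0.  ]
-0.096 [-0.07 -1.41  0.  ]
-0.127 [-0.12 -1.88  0.  ]
-0.159 [-0.19 -2.35  0.  ]
-0.191 [-0.27 -2.81  0.  ]
-0.223 [-0.37 -3.28  0.  ]
-0.255 [-0.48 -3.73  0.  ]
t 3.5 tcp [0.5424 0.1218 0.1379] F [0.9 0.7 0.2] w 0.159 | rot [-0.0007  0.0008  0.0041] cm [0.11 0.05 0.09]
```

Request:
arm_command(
  deltas=[
    [0, 0, -0.032, 0, -0.5, 0, 0.9],
    [0, 0, -0.064, 0, -0.95, 0, 0.9],
    [0, 0, -0.096, -0.05, -1.4, 0, 0.9],
    [0, 0, -0.127, -0.1, -1.9, 0, 0.9],
    [0, 0, -0.16, -0.2, -2.35, 0, 0.9],
    [0, 0, -0.19, -0.25, -2.8, 0, 0.9],
    [0, 0, -0.22, -0.35, -3.3, 0, 0.9],
    [0, 0, -0.235, -0.4, -3.5, 0, 0.9],
  ],
)

```text
time_s: 4.17
tcp_pos: [0.5769, 0.1142, 0.1379]
ee_rot: [[-0.091, -0.996, 0.0], [-0.996, 0.091, 0.0], [-0.0, -0.0, -1.0]]
wrist_force: [-0.9, -0.4, 1.3]
gripper_width: 0.155
gripper_force: 30.0
```

```bash
python3 - <<'E'
from h import *
H=np.array([.590,.262]);s=sense(); v=s["tcp_pos"][:2]-H; print(s["wrist_force"],s["tcp_pos"],np.degrees(np.arctan2(v[0],-v[1])))
t=cam("top"); s=cam("scene")
cv2.imwrite("pics/c4.png",np.hstack([crop(t,305,205,50,50,8),crop(s,300,225,60,60,400/60)]))
E
```

```text
[-0.89666017 -0.41789083  1.33903967] [0.57693944 0.11417709 0.13788991] -5.049128748580653
```

View pics/c4.png

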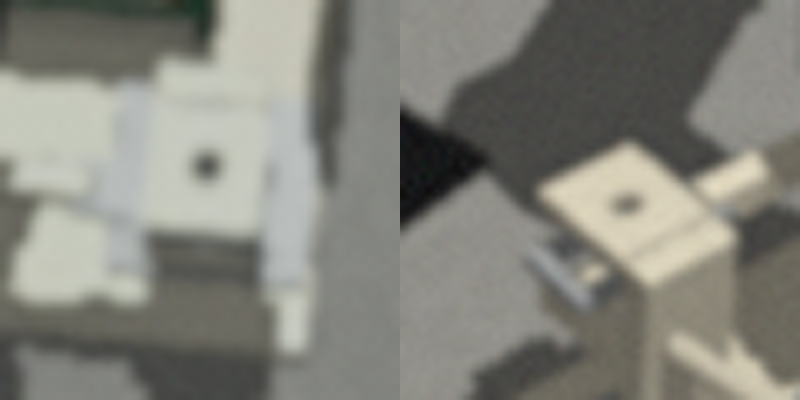

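The tongue is now under the upper ear and visible at its outer edge. The fork hole is at top crop (207,167), unmoved. I swing the last ~1 degree.

Request:
arm_command(
  deltas=[
    [0, 0, -0.005, 0, -0.08, 0, 0.9],
    [0, 0, -0.01, 0, -0.15, 0, 0.9],
    [0, 0, -0.015, 0, -0.22, 0, 0.9],
    [0, 0, -0.015, 0, -0.22, 0, 0.9],
  ],
)

```text
time_s: 4.6
tcp_pos: [0.5788, 0.114, 0.1379]
ee_rot: [[-0.077, -0.997, 0.001], [-0.997, 0.077, 0.0], [-0.0, -0.0, -1.0]]
wrist_force: [0.4, -1.1, 2.9]
gripper_width: 0.158
gripper_force: 30.0
```

```bash
python3 - <<'E'
from h import *
H=np.array([.590,.262]);s=sense(); p=s["tcp_pos"]; v=p[:2]-H; print(s["wrist_force"],p,np.degrees(np.arctan2(v[0],-v[1])))
R=s["ee_rot"]; b=R[:2,0]; print("slot by fingers",p[:2]+.11*b, p[:2]+.11*v/np.linalg.norm(v))
t=cam("top"); s=cam("scene")
def dark(c,u,v,r=3):
    g=cv2.cvtColor(c["pixels"],cv2.COLOR_BGR2GRAY).astype(float); u0,v0=int(round(u)),int(round(v))
    p=g[v0-r:v0+r+1,u0-r:u0+r+1]; w=np.clip(np.percentile(p,60)-15-p,0,None); y,x=np.mgrid[-r:r+1,-r:r+1]
    return u0+(w*x).sum()/w.sum(), v0+(w*y).sum()/w.sum()
a,b=dark(t,330.4,225.3),dark(s,333.7,255); print(a,b,tri(t,a,s,b),onz(t,*a,.12),onz(s,*b,.12))
E
```

```text
[ 0.44263265 -1.05328042  2.93116625] [0.57879646 0.1140099  0.1379023 ] -4.329299552545284
slot by fingers [0.57034722 0.00433488] [0.57049271 0.00432377]
(np.float64(330.42478536767453), np.float64(225.2821948488242)) (np.float64(333.6458891013384), np.float64(255.180879541109)) [0.57157415 0.00833387 0.11658991] [0.57088325 0.00864941 0.12      ] [0.57399463 0.00525262 0.12      ]
```

Slot and hole line up within about 1 mm. I let go, rise and go to the pin.

Request:
arm_command(
  deltas=[
    [0, 0, 0, 0, 0, 0, 0.4],
    [0, 0, 0, 0, 0, 0, 0.4],
    [0, 0, 0, 0, 0, 0, 0.4],
    [0, 0, 0, 0, 0, -1, 0.4],
    [0, 0, 0, 0, 0, -4, 0.4],
    [0, 0, 0, 0, 0, -8, 0.4],
    [0, 0, 0, 0, 0, -11, 0.4],
    [0, 0, 0, 0, 0, -11, 0.4],
  ],
)

```text
time_s: 5.37
tcp_pos: [0.5822, 0.1149, 0.2562]
ee_rot: [[-0.075, -0.997, 0.015], [-0.997, 0.075, 0.004], [-0.005, -0.014, -1.0]]
wrist_force: [0.9, -0.2, 1.7]
gripper_width: 0.303
gripper_force: 0.0
```

```bash
python3 -c "
from h import *
go(.5395,-.2885,.25,5)"
```

```text
t 5.37 tcp [0.5822 0.1149 0.2562] F [ 0.9 -0.2  1.7] w 0.303 | rot [-0.0147  0.0038 -0.1626] cm [40.55  1.23  0.4 ]
```

Request:
arm_command(
  deltas=[
    [0, 0, -0.02, 4, 0.1, 0, 0.4],
    [0, 0, -0.05, 8, 0.2, 0, 0.4],
    [0, 0, -0.08, 12, 0.3, 0, 0.4],
    [0, 0, -0.1, 16, 0.4, 0, 0.4],
    [0, 0, -0.12, 20, 0.5, 0, 0.4],
    [0, 0, -0.14, 24, 0.6, 0, 0.4],
    [0, 0, -0.16, 28, 0.7, 0, 0.4],
    [0, 0, -0.163, 32, 0.8, 0, 0.4],
  ],
)

```text
time_s: 6.03
tcp_pos: [0.5456, -0.2062, 0.2481]
ee_rot: [[0.087, -0.996, 0.001], [-0.996, -0.087, -0.0], [0.0, -0.001, -1.0]]
wrist_force: [1.4, -0.5, 0.5]
gripper_width: 0.298
gripper_force: 0.0
```

```bash
python3 - <<'E'
from h import *
go(.5395,-.2885,.25,5)
t=cam("top"); s=cam("scene")
cv2.imwrite("pics/c5.png",np.hstack([crop(t,300,200,64,64,400/64),crop(s,180,270,64,64,400/64)]))
E
```

```text
t 6.03 tcp [ 0.5456 -0.2062  0.2481] F [ 1.4 -0.5  0.5] w 0.298 | rot [-0.0007 -0.0001  0.0001] cm [ 8.15  1.32 -0.19]
```

View pics/c5.png

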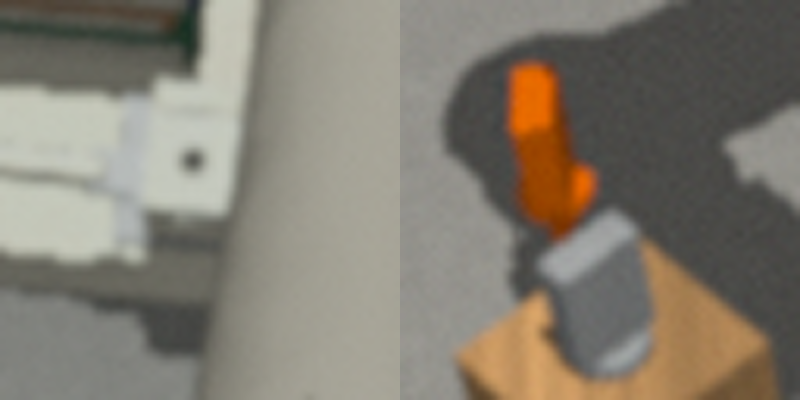

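The steel plate's top corners are at crop (538,262), (612,210), (640,228) and (562,283). The orange pin lies beside the block. The bar stays shut behind the fork.

```bash
python3 - <<'E'
from h import *
np.set_printoptions(precision=4,suppress=True)
t=cam("top"); s=cam("scene")
P=np.array([onz(s,180+(x-399.5)/6.25-.5,270+(y+.5)/6.25-.5,.14)[:2] for x,y in((538,262),(612,210),(640,228),(562,283))]); print(P,P.mean(0))
for a,b in((0,1),(3,2),(1,2),(0,3)): d=P[b]-P[a]; print(np.degrees(np.arctan2(d[1],d[0])),np.linalg.norm(d))
print("orange",tri(t,(432,268.5),s,(180+(135)/6.25-.5,270+75/6.25)))
go(.5395,-.2885,.14,5)
E
```

```text
[[ 0.5377 -0.3064]
 [ 0.5346 -0.2786]
 [ 0.5466 -0.2761]
 [ 0.5497 -0.3053]] [ 0.5421 -0.2916]
96.2819688385133 0.027967984865691808
95.92251637147369 0.029334702199025346
11.594437751033084 0.01229116488191162
5.197745930350903 0.012056493831594038
orange [ 0.4569 -0.2615  0.1273]
t 6.23 tcp [ 0.5457 -0.2055  0.2476] F [ 0.8 -0.3  0.1] w 0.299 | rot [ 0.0001  0.0003 -0.0037] cm [ 8.23  1.31 10.75]
```

Request:
arm_command(
  deltas=[
    [0, 0, -0.01, 4, 0.6, 0, 0.4],
    [0, 0, -0.02, 8.2, 1.3, 0, 0.4],
    [0, 0, -0.02, 8.25, 1.3, 0, 0.4],
    [0, 0, -0.02, 8.25, 1.3, 3, 0.4],
    [0, 0, -0.02, 8.25, 1.3, 6, 0.4],
    [0, 0, -0.02, 8.25, 1.3, 8.5, 0.4],
    [0, 0, -0.02, 8.25, 1.3, 8.5, 0.4],
  ],
)

```text
time_s: 6.82
tcp_pos: [0.5373, -0.285, 0.157]
ee_rot: [[0.106, -0.994, -0.011], [-0.994, -0.107, 0.005], [-0.006, 0.01, -1.0]]
wrist_force: [-1.6, 0.6, -1.3]
gripper_width: 0.3
gripper_force: 0.0
```

```bash
python3 - <<'E'
from h import *
t=cam("top"); s=cam("scene")
go(.5395,-.289,.118,6)
cv2.imwrite("pics/c6.png",np.hstack([crop(t,405,210,64,64,400/64),crop(s,165,240,80,80,400/80)]))
E
```

```text
t 6.92 tcp [ 0.5407 -0.2868  0.1627] F [ 0.8 -0.1  1. ] w 0.295 | rot [ 0.0013 -0.0003  0.0036] cm [0.21 0.14 4.47]
```

View pics/c6.png

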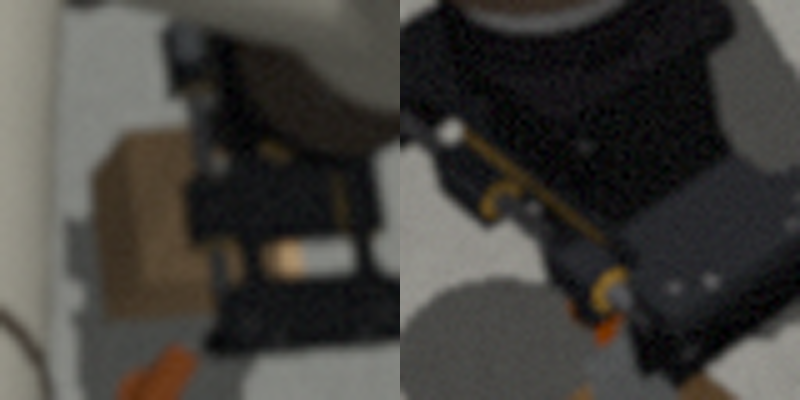

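The plate at top crop (328,257) lies between the two fingers, and the orange pin at (160,370) is clear of them. I go down and close.

Request:
arm_command(
  deltas=[
    [0, 0, 0, 0.2, 0.15, 1, 0.4],
    [0, 0, 0, 0.2, 0.15, 2.5, 0.4],
    [0, 0, 0, 0.2, 0.15, 3.7, 0.4],
    [0, 0, 0, 0.2, 0.15, 4.45, 0.4],
    [0, 0, 0, 0.2, 0.15, 4.45, 0.4],
    [0, 0, 0, 0.2, 0.15, 4.45, 0.4],
  ],
)

```text
time_s: 7.42
tcp_pos: [0.5395, -0.29, 0.1189]
ee_rot: [[0.106, -0.994, 0.001], [-0.994, -0.106, -0.001], [0.001, -0.001, -1.0]]
wrist_force: [-0.3, -0.5, 0.3]
gripper_width: 0.299
gripper_force: 0.0
```

Request:
arm_command(
  deltas=[
    [0, 0, 0, 0, 0, 0, 0.6],
    [0, 0, 0, 0, 0, 0, 0.7],
    [0, 0, 0, 0, 0, 0, 0.8],
    [0, 0, 0, 0, 0, 0, 0.9],
    [0, 0, 0, 0, 0, 0, 0.9],
    [0, 0, 0, 0, 0, 0, 0.9],
  ],
)

```text
time_s: 7.92
tcp_pos: [0.5396, -0.29, 0.119]
ee_rot: [[0.106, -0.994, 0.002], [-0.994, -0.106, -0.001], [0.001, -0.002, -1.0]]
wrist_force: [0.1, 1.0, 4.0]
gripper_width: 0.159
gripper_force: 30.0
```

```bash
python3 - <<'E'
from h import *
t=cam("top"); s=cam("scene")
go(.5395,-.289,.118,6); print(sense()["moment"],sense()["gripper_force"])
E
```

```text
t 8.02 tcp [ 0.5396 -0.2901  0.119 ] F [-0.4  1.7  5.1] w 0.161 | rot [-0.0016 -0.0009  0.0016] cm [-0.11 -0.    0.1 ]
[ 0.25127941  0.08000311 -0.010493  ] 30.000025159679353
```

Request:
arm_command(
  deltas=[
    [0, 0, 0, 0, 0, -1, 0.9],
    [0, 0, 0, 0, 0, -2.5, 0.9],
    [0, 0, 0, 0, 0, -4.5, 0.9],
    [0, 0, 0, 0, 0, -7, 0.9],
    [0, 0, 0, 0, 0, -10, 0.9],
    [0, 0, 0, 0, 0, -13, 0.9],
    [0, 0, 0, 0, 0, -15, 0.9],
    [0, 0, 0, 0, 0, -15, 0.9],
  ],
)

```text
time_s: 8.68
tcp_pos: [0.5405, -0.2908, 0.2735]
ee_rot: [[0.106, -0.994, 0.008], [-0.994, -0.106, -0.004], [0.004, -0.008, -1.0]]
wrist_force: [0.6, -0.5, -1.4]
gripper_width: 0.158
gripper_force: 30.0
```

```bash
python3 - <<'E'
from h import *
np.set_printoptions(precision=4,suppress=True)
t=cam("top"); s=cam("scene"); st=sense(); p=st["tcp_pos"]
for z,n in((-.098,"tip"),(-.03,"flange"),(.022,"platetop")): print(n,proj(s,p+[0,0,z]),proj(t,p+[0,0,z]))
u,v=proj(s,p+[0,0,-.05])[0].astype(int)
cv2.imwrite("pics/c7.png",crop(s,u-40,v-40,80,80,6)); print(u-40,v-40)
go(.5715,.008,.279,6)
E
```

```text
tip [[207.1537 296.6289]] [[445.5851 234.9507]]
flange [[201.0667 270.5887]] [[452.0129 228.3736]]
platetop [[195.9282 248.6062]] [[457.3901 222.8715]]
162 238
t 8.78 tcp [ 0.5384 -0.2895  0.2678] F [ 0.4 -0.3 -2.4] w 0.159 | rot [-0.      0.0012  0.0007] cm [-29.24  -6.42  -1.08]
```

View pics/c7.png

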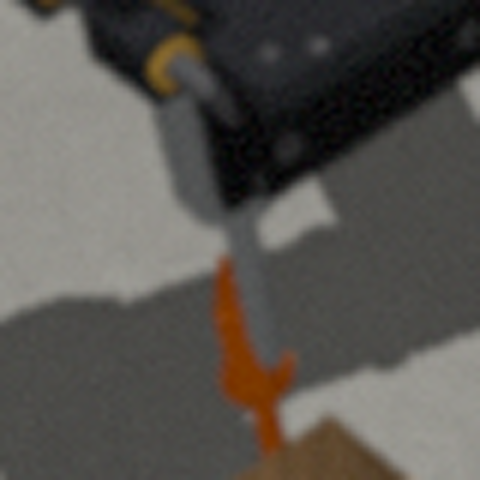

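The pin hangs straight in the jaws: shank from (243,230) to (265,360) in the crop, matching the projection within about 1 mm. Next I carry it to the fork.

Request:
arm_command(
  deltas=[
    [0, 0, 0, -3.5, -0.8, -1, 0.9],
    [0, 0, 0, -7, -1.6, -1, 0.9],
    [0, 0, 0, -10.5, -2.4, -1, 0.9],
    [0, 0, 0, -14, -3.2, -1, 0.9],
    [0, 0, 0, -17.5, -4, -1, 0.9],
    [0, 0, 0, -21, -4.8, -1, 0.9],
    [0, 0, 0, -24.5, -5.6, -1, 0.9],
    [0, 0, 0, -27, -6.2, -1, 0.9],
  ],
)

```text
time_s: 9.45
tcp_pos: [0.5707, -0.0123, 0.2753]
ee_rot: [[0.107, -0.994, -0.005], [-0.994, -0.107, -0.0], [-0.001, 0.005, -1.0]]
wrist_force: [0.1, -0.8, -2.8]
gripper_width: 0.162
gripper_force: 30.0
```

Request:
arm_command(
  deltas=[
    [0, 0, 0, -1.5, 0, 0, 0.9],
    [0, 0, 0, -2.1, -0.2, 0, 0.9],
    [0, 0, 0, -2.1, -0.2, 0, 0.9],
    [0, 0, 0, -2.1, -0.2, 0, 0.9],
  ],
)

```text
time_s: 9.78
tcp_pos: [0.5712, 0.0058, 0.2767]
ee_rot: [[0.106, -0.994, -0.003], [-0.994, -0.106, -0.001], [0.0, 0.003, -1.0]]
wrist_force: [0.1, 0.4, -2.1]
gripper_width: 0.156
gripper_force: 30.0
```

```bash
python3 -c "
from h import *
cam('top');cam('top');go(.5717,.007,.230,6)"
```

```text
t 9.88 tcp [0.5715 0.0051 0.2774] F [ 1.7 -0.4 -1.6] w 0.157 | rot [ 0.0015 -0.0002 -0.0002] cm [-0.18 -0.05  4.74]
```

Down to 10 mm above the ear (nose at about 0.131), then one look.

Request:
arm_command(
  deltas=[
    [0, 0, 0, -0.2, 0, 1.5, 0.9],
    [0, 0, 0, -0.2, 0, 3, 0.9],
    [0, 0, 0, -0.2, 0, 4.2, 0.9],
    [0, 0, 0, -0.2, 0, 4.8, 0.9],
    [0, 0, 0, -0.2, 0, 4.8, 0.9],
    [0, 0, 0, -0.2, 0, 4.8, 0.9],
  ],
)

```text
time_s: 10.38
tcp_pos: [0.5718, 0.0074, 0.2303]
ee_rot: [[0.105, -0.994, 0.0], [-0.994, -0.105, -0.0], [0.0, -0.0, -1.0]]
wrist_force: [-0.1, 0.6, -0.9]
gripper_width: 0.157
gripper_force: 30.0
```

```bash
python3 - <<'E'
from h import *
np.set_printoptions(precision=4,suppress=True)
t=cam("top"); s=cam("scene"); s=cam("scene"); go(.5717,.007,.222,6); p=sense()["tcp_pos"]
print("tip pred",proj(s,p-[0,0,.099]),"hole",proj(s,[.5715,.0083,.12]))
cv2.imwrite("pics/c8.png",crop(s,310,220,48,48,12))
E
```

```text
t 10.53 tcp [0.5722 0.0081 0.2311] F [ 0.2 -0.  -1.8] w 0.16 | rot [-0.002   0.0001  0.001 ] cm [0.1  0.06 0.91]
tip pred [[334.1389 250.1962]] hole [[333.8634 254.0186]]
```

View pics/c8.png

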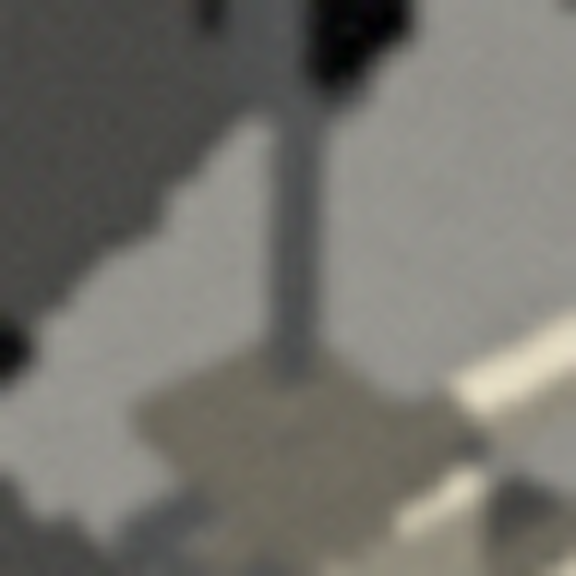

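The nose is at crop (294,372), i.e. scene px (334.0,250.5), matching the prediction. The hole shows faintly below it, near (290,432). I feel down gently.

Request:
arm_command(
  deltas=[
    [0, 0, 0, 0.05, 0, 0.5, 0.9],
    [0, 0, 0, 0.05, 0, 0.9, 0.9],
    [0, 0, 0, 0.05, 0, 1.1, 0.9],
    [0, 0, 0, 0.05, 0, 1.2, 0.9],
    [0, 0, 0, 0.05, 0, 1.3, 0.9],
    [0, 0, 0, 0.05, 0, 1.4, 0.9],
  ],
)

```text
time_s: 11.03
tcp_pos: [0.5717, 0.0078, 0.216]
ee_rot: [[0.106, -0.994, 0.0], [-0.994, -0.106, -0.0], [0.0, -0.0, -1.0]]
wrist_force: [-0.3, -0.3, -1.3]
gripper_width: 0.159
gripper_force: 30.0
```

Request:
arm_command(
  deltas=[
    [0, 0, 0, 0, 0, 0.05, 0.9],
    [0, 0, 0, 0, 0, 0.1, 0.9],
    [0, 0, 0, 0, 0, 0.1, 0.9],
  ],
)

```text
time_s: 11.28
tcp_pos: [0.5716, 0.0078, 0.215]
ee_rot: [[0.106, -0.994, -0.0], [-0.994, -0.106, -0.0], [0.0, 0.0, -1.0]]
wrist_force: [0.2, -0.6, -1.8]
gripper_width: 0.162
gripper_force: 30.0
```

The nose is at 0.116, below the ear's top, with no contact force. It is in the hole, so I continue gently.

Request:
arm_command(
  deltas=[
    [0, 0, 0, 0, 0, 0.1, 0.9],
    [0, 0, 0, 0, 0, 0.2, 0.9],
    [0, 0, 0, 0, 0, 0.3, 0.9],
    [0, 0, 0, 0, 0, 0.4, 0.9],
    [0, 0, 0, 0, 0, 0.5, 0.9],
    [0, 0, 0, 0, 0, 0.5, 0.9],
  ],
)

```text
time_s: 11.78
tcp_pos: [0.5715, 0.0077, 0.2097]
ee_rot: [[0.106, -0.994, -0.001], [-0.994, -0.106, -0.0], [0.0, 0.001, -1.0]]
wrist_force: [0.3, -1.3, -2.1]
gripper_width: 0.158
gripper_force: 30.0
```

Request:
arm_command(
  deltas=[
    [0, 0, 0, 0, 0, 0.1, 0.9],
    [0, 0, 0, 0, 0, 0.2, 0.9],
    [0, 0, 0, 0, 0, 0.3, 0.9],
    [0, 0, 0, 0, 0, 0.4, 0.9],
    [0, 0, 0, 0, 0, 0.5, 0.9],
    [0, 0, 0, 0, 0, 0.6, 0.9],
    [0, 0, 0, 0, 0, 0.6, 0.9],
  ],
)

```text
time_s: 12.37
tcp_pos: [0.5715, 0.0077, 0.2037]
ee_rot: [[0.106, -0.994, -0.0], [-0.994, -0.106, -0.0], [0.0, 0.001, -1.0]]
wrist_force: [0.1, 0.4, -1.0]
gripper_width: 0.161
gripper_force: 30.0
```

Request:
arm_command(
  deltas=[
    [0, 0, 0, 0, 0, 0.15, 0.9],
    [0, 0, 0, 0, 0, 0.3, 0.9],
    [0, 0, 0, 0, 0, 0.45, 0.9],
    [0, 0, 0, 0, 0, 0.6, 0.9],
    [0, 0, 0, 0, 0, 0.75, 0.9],
    [0, 0, 0, 0, 0, 0.9, 0.9],
    [0, 0, 0, 0, 0, 1, 0.9],
    [0, 0, 0, 0, 0, 1, 0.9],
  ],
)

```text
time_s: 13.03
tcp_pos: [0.5715, 0.0077, 0.1937]
ee_rot: [[0.106, -0.994, -0.0], [-0.994, -0.106, -0.0], [0.0, 0.001, -1.0]]
wrist_force: [0.1, -0.0, -3.0]
gripper_width: 0.162
gripper_force: 30.0
```

Request:
arm_command(
  deltas=[
    [0, 0, 0, 0, 0, 0.1, 0.9],
    [0, 0, 0, 0, 0, 0.2, 0.9],
    [0, 0, 0, 0, 0, 0.3, 0.9],
    [0, 0, 0, 0, 0, 0.4, 0.9],
    [0, 0, 0, 0, 0, 0.5, 0.9],
    [0, 0, 0, 0, 0, 0.5, 0.9],
  ],
)

```text
time_s: 13.53
tcp_pos: [0.5716, 0.0077, 0.1888]
ee_rot: [[0.106, -0.994, -0.0], [-0.994, -0.106, -0.0], [0.0, 0.0, -1.0]]
wrist_force: [-0.8, -0.8, -1.5]
gripper_width: 0.16
gripper_force: 30.0
```

Request:
arm_command(
  deltas=[
    [0, 0, 0, 0, 0, 0.2, 0.9],
    [0, 0, 0, 0, 0, 0.4, 0.9],
    [0, 0, 0, 0, 0, 0.6, 0.9],
    [0, 0, 0, 0, 0, 0.8, 0.9],
    [0, 0, 0, 0, 0, 1.0, 0.9],
    [0, 0, 0, 0, 0, 1.2, 0.9],
    [0, 0, 0, 0, 0, 1.3, 0.9],
    [0, 0, 0, 0, 0, 1.3, 0.9],
  ],
)

```text
time_s: 14.2
tcp_pos: [0.5715, 0.0077, 0.1757]
ee_rot: [[0.106, -0.994, -0.001], [-0.994, -0.106, -0.0], [0.0, 0.001, -1.0]]
wrist_force: [-0.5, 0.3, -2.5]
gripper_width: 0.162
gripper_force: 30.0
```

Request:
arm_command(
  deltas=[
    [0, 0, 0, 0, 0, 0.1, 0.9],
    [0, 0, 0, 0, 0, 0.2, 0.9],
    [0, 0, 0, 0, 0, 0.3, 0.9],
    [0, 0, 0, 0, 0, 0.4, 0.9],
    [0, 0, 0, 0, 0, 0.4, 0.9],
  ],
)

```text
time_s: 14.62
tcp_pos: [0.5716, 0.0077, 0.1718]
ee_rot: [[0.106, -0.994, -0.0], [-0.994, -0.106, -0.0], [0.0, 0.0, -1.0]]
wrist_force: [-0.4, 0.7, -2.5]
gripper_width: 0.156
gripper_force: 30.0
```

Nose is at 0.073, entering the lower ear with no force.

Request:
arm_command(
  deltas=[
    [0, 0, 0, 0, 0, 0.1, 0.9],
    [0, 0, 0, 0, 0, 0.2, 0.9],
    [0, 0, 0, 0, 0, 0.3, 0.9],
    [0, 0, 0, 0, 0, 0.4, 0.9],
    [0, 0, 0, 0, 0, 0.5, 0.9],
    [0, 0, 0, 0, 0, 0.6, 0.9],
    [0, 0, 0, 0, 0, 0.6, 0.9],
  ],
)

```text
time_s: 15.2
tcp_pos: [0.5715, 0.0077, 0.1658]
ee_rot: [[0.106, -0.994, -0.0], [-0.994, -0.106, -0.0], [0.0, 0.0, -1.0]]
wrist_force: [-0.0, 0.9, -2.3]
gripper_width: 0.157
gripper_force: 30.0
```

Request:
arm_command(
  deltas=[
    [0, 0, 0, 0, 0, 0.15, 0.9],
    [0, 0, 0, 0, 0, 0.3, 0.9],
    [0, 0, 0, 0, 0, 0.45, 0.9],
    [0, 0, 0, 0, 0, 0.6, 0.9],
    [0, 0, 0, 0, 0, 0.75, 0.9],
    [0, 0, 0, 0, 0, 0.9, 0.9],
    [0, 0, 0, 0, 0, 1, 0.9],
    [0, 0, 0, 0, 0, 1, 0.9],
  ],
)

```text
time_s: 15.87
tcp_pos: [0.5716, 0.0077, 0.1557]
ee_rot: [[0.106, -0.994, -0.0], [-0.994, -0.106, -0.0], [0.0, 0.0, -1.0]]
wrist_force: [-0.4, 1.4, -2.2]
gripper_width: 0.158
gripper_force: 30.0
```

Home is expected at about 0.149. I creep down the last 6–7 mm.

Request:
arm_command(
  deltas=[
    [0, 0, 0, 0, 0, 0.15, 0.9],
    [0, 0, 0, 0, 0, 0.3, 0.9],
    [0, 0, 0, 0, 0, 0.4, 0.9],
    [0, 0, 0, 0, 0, 0.5, 0.9],
    [0, 0, 0, 0, 0, 0.55, 0.9],
    [0, 0, 0, 0, 0, 0.6, 0.9],
    [0, 0, 0, 0, 0, 0.6, 0.9],
  ],
)

```text
time_s: 16.45
tcp_pos: [0.5716, 0.0078, 0.15]
ee_rot: [[0.106, -0.994, -0.0], [-0.994, -0.106, -0.0], [-0.0, 0.0, -1.0]]
wrist_force: [-0.6, 0.2, -1.9]
gripper_width: 0.158
gripper_force: 30.0
```

Request:
arm_command(
  deltas=[
    [0, 0, 0, 0, 0, 0.05, 0.9],
    [0, 0, 0, 0, 0, 0.1, 0.9],
    [0, 0, 0, 0, 0, 0.1, 0.9],
  ],
)

```text
time_s: 16.7
tcp_pos: [0.5716, 0.0077, 0.149]
ee_rot: [[0.106, -0.994, -0.0], [-0.994, -0.106, -0.0], [0.0, 0.0, -1.0]]
wrist_force: [0.3, 1.2, -1.0]
gripper_width: 0.161
gripper_force: 30.0
```

Request:
arm_command(
  deltas=[
    [0, 0, 0, 0, 0, 0.05, 0.9],
    [0, 0, 0, 0, 0, 0.1, 0.9],
    [0, 0, 0, 0, 0, 0.1, 0.9],
  ],
)

```text
time_s: 16.95
tcp_pos: [0.5717, 0.0078, 0.1489]
ee_rot: [[0.106, -0.994, 0.001], [-0.994, -0.106, -0.0], [0.0, -0.001, -1.0]]
wrist_force: [-2.1, 0.3, 4.5]
gripper_width: 0.158
gripper_force: 30.0
```

The flange has seated: the motion stopped at 0.1489 with about 6 N. I let go and rise.

Request:
arm_command(
  deltas=[
    [0, 0, 0, 0, 0, 0, 0.7],
    [0, 0, 0, 0, 0, 0, 0.5],
    [0, 0, 0, 0, 0, 0, 0.4],
    [0, 0, 0, 0, 0, 0, 0.4],
    [0, 0, 0, 0, 0, 0, 0.4],
    [0, 0, 0, 0, 0, 0, 0.4],
  ],
)

```text
time_s: 17.45
tcp_pos: [0.5717, 0.0077, 0.1478]
ee_rot: [[0.106, -0.994, -0.0], [-0.994, -0.106, -0.0], [0.0, 0.0, -1.0]]
wrist_force: [-0.6, -0.4, -0.3]
gripper_width: 0.289
gripper_force: 0.0
```

Request:
arm_command(
  deltas=[
    [0, 0, 0, 0, 0, -1, 0.4],
    [0, 0, 0, 0, 0, -3, 0.4],
    [0, 0, 0, 0, 0, -6, 0.4],
    [0, 0, 0, 0, 0, -9, 0.4],
    [0, 0, 0, 0, 0, -12, 0.4],
    [0, 0, 0, 0, 0, -14, 0.4],
    [0, 0, 0, 0, 0, -14, 0.4],
    [0, 0, 0, 0, 0, -14, 0.4],
  ],
)

```text
time_s: 18.12
tcp_pos: [0.5721, 0.0079, 0.2901]
ee_rot: [[0.106, -0.994, 0.004], [-0.994, -0.106, 0.001], [-0.001, -0.004, -1.0]]
wrist_force: [-0.2, -0.2, -0.2]
gripper_width: 0.299
gripper_force: 0.0
```

```bash
python3 - <<'E'
from h import *
s=cam("scene"); go(.57,0,.28,6)
f=lambda z:[.5715,.0078,z]
for z in(.12,.125,.17): print(z,proj(s,f(z))[0].round(1))
u,v=proj(s,f(.145))[0].round().astype(int)
print(s["pixels"][v-16:v+18,u-6:u+7,:].mean(2).astype(int)); print(u,v); print(np.ptp(s["pixels"][v-16:v+18,u].astype(int),1))
E
```

```text
t 18.17 tcp [0.5713 0.0078 0.2884] F [ 0.7 -0.6 -0.8] w 0.297 | rot [-0.0005  0.0007  0.0011] cm [0.76 0.22 0.84]
0.12 [333.7 254.1]
0.125 [333.8 252.5]
0.17 [334.3 237.1]
[[146 146 148 145 145 148 148 147 144 145 144 146 146]
 [143 144 147 143 146 144 146 144 147 145 145 144 146]
 [146 145 145 147 145 147 148 147 146 147 148 146 147]
 [145 145 144 143 145 147 146 142 140 143 146 147 143]
 [144 147 145 150 146 148 138 125 120 127 135 143 144]
 [145 148 148 146 143 136 121 106  95  99 112 124 137]
 [147 147 148 139 130 116  99  86  81  81  92 104 122]
 [147 147 141 124 108  94  85  82  79  78  81  94 111]
 [143 136 121 103  87  84  82  81  81  81  81  87 108]
 [128 115  99  84  82  81  80  83  82  80  79  83 107]
 [114  91  82  83  82  83  82  81  82  76  76  80 105]
 [101  82  81  81  83  82  82  81  78  76  77  84 105]
 [ 96  82  81  81  82  82  81  80  78  76  77  87 111]
 [ 95  80  79  82  81  82  80  81  78  75  76  87 116]
 [ 99  78  80  82  81  79  78  80  80  76  78  88 111]
 [ 95  81  77  81  79  77  80  80  80  76  79  86 116]
 [ 98  78  79  79  78  79  80  77  76  76  77  9
[... 355 characters left out ...]
 78  79  79  79  76  77  81  92  99]
 [ 83  81  80  80  78  78  80  81  77  78  84  88 102]
 [ 84  79  77  84  78  80  80  79  80  75  82  99 124]
 [ 94  83  82  79  80  75  83  81  77  84 107 136 170]
 [101  92  85  81  79  81  81  83  91 114 147 179 199]
 [106  97  94  90  87  84  88  99 125 154 186 205 205]
 [103 103 101  99  96  98 106 138 172 194 204 206 202]
 [101  99 104 106 114 124 148 175 198 201 197 195 194]
 [ 99  99 103 113 140 172 184 197 200 193 190 191 199]
 [ 99  99 102 123 168 195 197 190 189 192 194 202 208]
 [103 107 101 120 162 185 189 187 194 200 205 207 210]]
334 246
[ 9  9  8  7  6  7  4  2  2  1  2  2  2  2  3  1  1  2  2  2  2  1  3  3
  1  2  2  1  3 14 23 28 32 30]
```

```bash
python3 -c "
from station import *
print(finish_job())"
```

```text
the job is handed in; nothing more can be done
None
```

The guard bar is shut and the steel pin is through both ears and the tongue. Its flange sits home on the fork, with about 6 N felt at seating. The pin is released, and the job was handed in at about 18 s.

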